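# Drive the seized hinge pin out of a module clamp with a drift punch

## Task

The hinge pin of the blue hold-down clamp is stuck. Take the orange-handled drift punch from its wooden rest, drive the pin with it from the headless end right out of the hinge so that it drops into the clamp's catch tray, then lay the punch back in both V notches of its rest. Do not touch the pin with the gripper or the arm, and leave the other things on the bench where they are.

Things in the scene. Friction and masses are not known exactly. Their poses are not given: they have to be found in the camera images.
- clamp: Fixed hold-down clamp. Origin on the bench below the middle of the hinge, z up. Two blue lugs, 36 mm wide (x), 12 thick, top z = 95 mm, outer faces at y = +22 and -22 mm, an aluminium arm knuckle between; the arm runs to +x over a camera module (x = 75 mm; screw top z = 88). A steel nut on the -y lug reaches z = 105. Base plate 8 mm thick: x -30 to 120, y -35 to 35 mm.
- bore_entry (a point): Centre of the hinge bore's mouth in the clamp's +y face (clamp frame 0, 22, 75 mm); axes of the clamp. The bore is a round hole 16 mm in diameter, 44 mm long, through lugs and knuckle along y at z = 75 mm, open at both ends. The punch goes in here and drives towards -y.
- tray_floor (a point): Centre of the floor of the open grey catch tray on the clamp's -y side, fixed to the clamp (clamp frame 0, -86, 8 mm). Inside 80 (x) x 92 (y) mm, rim at z = 30 mm.
- pin: Brass hinge pin in the bore, axis along its y, origin at the shank's middle. Shank 14 mm in diameter, 42 long; head 20 x 5 mm on its -y end outside the tray-side lug; +y end 2 mm inside the bore's mouth. A spring shoe grips it: a steady 7 to 15 N moves it, it stays where left. It drops into the tray at the latest when its +y end passes the lug face at y = -22 mm (44 mm from the mouth).
- punch: Drift punch, loose, 0.12 kg, level in its rest. Origin on its axis at the handle's middle; axis along its y, nose towards -y. Orange octagonal handle 16 mm across flats, y -50 to +50 mm, flats on top and at +x, -x; steel nose 9 mm in diameter, y -50 to -120 mm (first 4 mm a 13 mm collar); butt 12 x 6 mm at +y. Balance point about 14 mm from the origin towards the nose.
- punch_tip (a point): Flat end of the punch's nose, on its axis, 120 mm from the punch's origin.
- rest: Fixed wooden rest, base 54 (x) x 100 (y) x 8 mm, origin at the centre of its underside, z up. Two saddles 8 mm thick at y = -33 and +33 mm, V notches open upwards (90 degrees, 42 mm wide at the top, z = 42 mm); the punch lies in them with its axis along the rest's y at z = 34 mm. 58 mm free between the saddles for the fingers.
- lens_case: Bystander, leave it alone: small dark grey lens case, 53 x 65 x 25 mm, lying flat.
- driver_red: Bystander, leave it alone: red-handled screwdriver, 172 mm long, lying flat.
- cup_screws: Bystander, leave it alone: blue open cup of small screws, 62 mm wide, 31 mm high.
- adapter_block: Bystander, leave it alone: black adapter block, 48 x 58 x 40 mm.
- module_spare: Bystander, leave it alone: camera module, a black-edged upright square slab, 24 x 56 x 53 mm.
- setting_block: Bystander, leave it alone: small grey block, 25 x 40 x 18 mm.

How it is judged:
By the outcome, as a careful person would: the job done as asked, in the order asked, and still so for the second after the job is handed in, with the robot touching nothing.
It also fails if it takes over 48 s, if anything falls off the work surface, if the arm or the gripper's body presses on something with over 40 N, if the wrist force passes 120 N, or if a joint passes its speed limit or range.

## Robot

A 6-joint arm with a two-finger parallel gripper is mounted at the origin on a cart in front of the work surface, level with it; the furniture and walls round the work are solid. World frame = base frame: x ahead of the robot, y to its left, z up, the work surface at z = 0. Lengths are in m, angles in rad, forces in N, time in s.
With the tool pointing down it reaches from about 0.3 to 0.775 m from the base axis. Payload 14.6 kg.
Tool frame: the origin (TCP) lies at the very end of the fingers, on their centre line; the grasp point (between the pads) lies 19 mm behind it; z points along the fingers, y is the direction in which the jaws open and shut (so a half turn about z gives the same grasp; the last joint's range is limited). The gripper opens to 94 mm and grips with 3 to 60 N. Pads are 16 mm wide; open, the fingers measure 119 mm over their backs; the gripper's body (75 mm by 177 mm) begins 78 mm behind the grasp point.
Start: joints at [-1.174, 0.3, 1.521, -0, 1.321, -0.067], TCP at [0.246, -0.492, 0.205] pointing down, gripper open.
Joint ranges: [-3.03, 3.03], [-0.79, 2.21], [0.23, 2.52], [-1.04, 4.18], [0, 3.07], [-2.55, 2.55]. Speed limits (rad/s): [2.22, 2.22, 2.57, 3.14, 3.14, 3.14].

## Interface

Orientations are given as [roll, pitch, yaw] about the fixed x, y, z axes, in that order (R = Rz(yaw) Ry(pitch) Rx(roll)).
In Python, from station import get_obs, vision, hand_in gives the robot as it stands.
- The arm moves only by the tool play_rows, never from a script. Its argument "moves" is a list of rows, each an object with "claw": the opening, from 0 (shut) to 1 (fully open); "linear": the shift along the tool's x, y, z in mm, a list of three; "turn": the turn, a rotation vector about the tool's x, y, z in rad, a list of three. In form: [{"claw": claw, "linear": [tx, ty, tz], "turn": [ax, ay, az]}, ...]. A call has 1 to 8 rows; each row is the pose to reach, as a shift and turn from the pose measured when the call began, along the tool's axes at that moment; what a row does not reach only later rows make up. A row lasts 1/8 s, in which the tool goes at most 62.5 mm and 10.7 degrees, less where a joint would pass 70% of its speed; a pose out of reach is approached as far as the arm can. A call with a gripper value outside its range is refused whole. The fingers move at their own pace and stop on an object; "force" is the grip in N (left out, the last holds). Time passes only in rows, so rows that repeat a pose let the fingers close. It gives the time, the measured TCP pose, the force and the opening at its end, in the units of the state.
- get_obs(): the state, without advancing time (a new reading comes with each control period).
- vision.camera(name): name is "scene" or "side" or "wrist"; returns the picture (480x640x3 uint8, blue, green, red); there is no depth.
- vision.camera_info(name): a dict with "camera_matrix" (3x3 intrinsics, pixels), "k1" (the pictures are not rectified: a ray, as slopes to the right and down, at radius r is drawn at 1 + k1 r^2 times it, then the intrinsics apply), "rvec" (rotation vector, rad) and "tvec" (3), from world to camera coordinates, as OpenCV has them; the wrist camera has in their place "mount" (4x4, takes a point from camera to tool coordinates, whose origin is the TCP and whose axes are the flange's). Camera axes: x right, y down, z forward; pixel columns grow to the right and rows downward; lengths in m; the calibration is good to about 2 mm. A picture is of the moment at which its call begins: read the wrist's pose just before it. camera_info takes no time and is no camera call.
- hand_in(): hands the job in, once; it reports no verdict.
The state is a dict: "time_s": time; "qpos": joint angles; "joint_vel": joint speeds; "tau": joint torques, N m; "ee_pos": TCP position; "eef_rot": TCP orientation; "force": force on the tool from outside, world axes, zero at the start; "moment": the same for the moment, N m; "grip_width": finger opening in m.
Only numpy, scipy, OpenCV 4.12 (cv2) and the standard library are available. Lean on these libraries where they do the work, as an engineer would, in place of code of your own. Each camera call takes 0.05 s, during which the arm holds its last target.

## Working session

There is one attempt and no reset: what is moved stays moved. The work goes in short steps, Python scripts to look and compute and a tool call to move; the robot and the scene stay as the last step left them, time stands still between calls to the robot, and variables do not carry over. Pictures are saved under pics/ and viewed, and the job is handed in when it is done.

Besides the shell and the picture viewer there is one more tool, called after ">>>" as name([rows], argument=value, ...), one row to a line, values as JSON. play_rows: Moves the arm, as the interface text tells. Its arguments: {"type":"object","properties":{"moves":{"type":"array","items":{"type":"object","properties":{"claw":{"type":"number"},"linear":{"type":"array","items":{"type":"number"}},"turn":{"type":"array","items":{"type":"number"}}}}},"force":{"type":"number"}},"required":["moves"]}

```bash
ls; mkdir -p pics; python3 - <<'E'
from station import get_obs, vision
import cv2
print(get_obs())
for n in ["scene","side","wrist"]:
    cv2.imwrite(f"pics/{n}0.png",vision.camera(n)); print(n,vision.camera_info(n))
E
```

```text
pics
{'time_s': 0.0, 'qpos': array([-1.17356782e+00,  3.00454057e-01,  1.52158485e+00,  1.41253248e-05,
        1.32069127e+00, -6.65769257e-02]), 'joint_vel': array([-2.02782442e-04, -6.21522290e-04, -1.16167967e-03,  3.72591745e-05,
       -2.12326433e-04, -1.02112698e-03]), 'tau': array([-1.93436535e-03, -5.31810093e+01, -3.52743566e+01,  7.06798607e-02,
        2.42807984e-02, -8.39719291e-05]), 'ee_pos': array([ 0.24595563, -0.49164808,  0.20489408]), 'eef_rot': array([-3.14045857e+00, -8.93280866e-05,  4.63801880e-01]), 'force': array([ 0.90396933, -0.20259678, -0.29651665]), 'moment': array([ 0.04173693,  0.01875691, -0.01918508]), 'grip_width': 0.09415750765864739}
scene {'camera_matrix': array([[556.03511546,   0.        , 322.96171248],
       [  0.        , 556.03511546, 237.04822348],
       [  0.        ,   0.        ,   1.        ]]), 'k1': -0.02429578145321093, 'rvec': array([ 2.07181673, -1.12881668,  0.47485125]), 'tvec': array([-0.16722111,  0.38053052,  1.17258939])}
side {'camera_matrix': array([[471.41860817,   0.        , 328.06052432],
       [  0.        , 471.41860817, 238.02973584],
       [  0.        ,   0.        ,   1.        ]]), 'k1': -0.09333472501311638, 'rvec': array([ 0.02233293,  2.63403071, -1.70309738]), 'tvec': array([0.48710142, 0.04105147, 1.31246114])}
wrist {'camera_matrix': array([[356.52978082,   0.        , 322.4635581 ],
       [  0.        , 356.52978082, 238.11424478],
       [  0.        ,   0.        ,   1.        ]]), 'k1': -0.03615825862426463, 'mount': array([[-2.56527910e-04, -9.66755821e-01, -2.55701224e-01,
         7.33534671e-02],
       [ 9.99999940e-01, -3.07099507e-04,  1.57849620e-04,
         7.71682494e-04],
       [-2.31127759e-04, -2.55701168e-01,  9.66755843e-01,
        -1.79172743e-01],
       [ 0.00000000e+00,  0.00000000e+00,  0.00000000e+00,
         1.00000000e+00]])}
```

View pics/scene0.png

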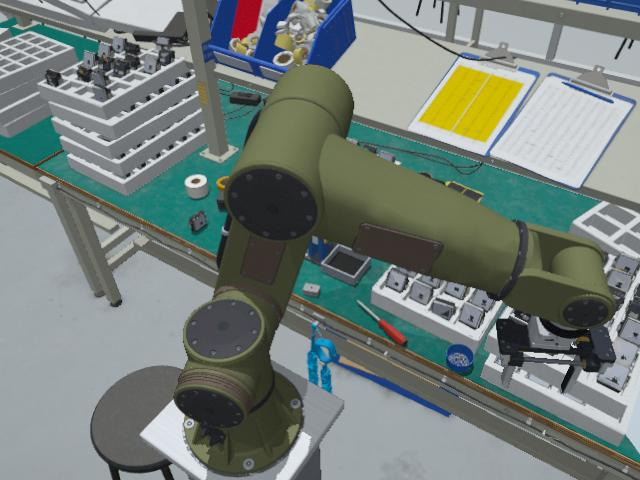

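View pics/side0.png

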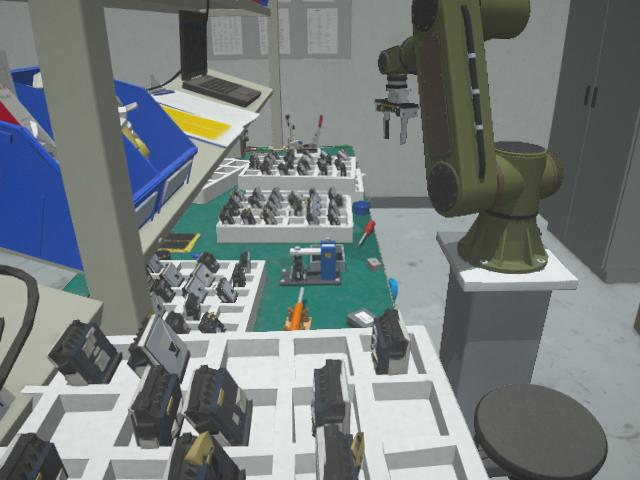

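View pics/wrist0.png

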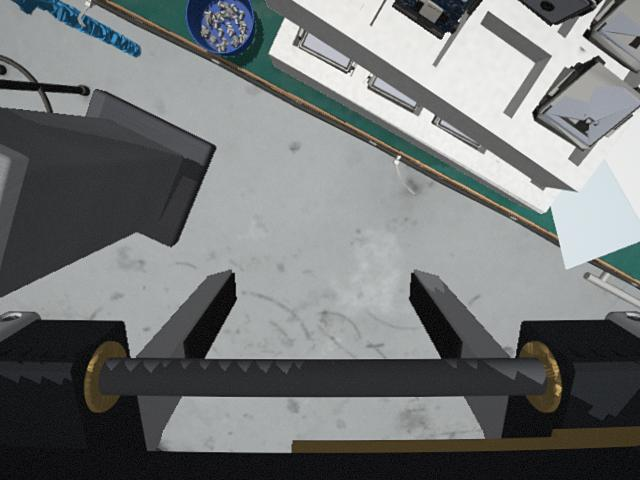

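```bash
cat > h.py <<'E'
import numpy as np, cv2
from scipy.spatial.transform import Rotation as R
from station import get_obs, vision
def cam(name,obs=None):
    i=vision.camera_info(name); K=i["camera_matrix"]; k1=i["k1"]
    if "mount" in i:
        o=obs or get_obs(); T=np.eye(4); T[:3,:3]=R.from_euler("xyz",o["eef_rot"]).as_matrix(); T[:3,3]=o["ee_pos"]
        M=T@i["mount"]; Rcw=M[:3,:3]; c=M[:3,3]
    else:
        Rw=R.from_rotvec(i["rvec"]).as_matrix(); Rcw=Rw.T; c=-Rw.T@i["tvec"]
    return K,k1,Rcw,c
def ray(C,u,v):
    K,k1,Rcw,c=C
    p=cv2.undistortPoints(np.array([[[u,v]]],float),K,np.array([k1,0,0,0,0.]))[0,0]
    d=Rcw@np.array([p[0],p[1],1]); return c,d
def onz(C,u,v,z):
    c,d=ray(C,u,v); return c+d*(z-c[2])/d[2]
def proj(C,P):
    K,k1,Rcw,c=C
    q=Rcw.T@(np.asarray(P,float)-c); x=q[:2]/q[2]; x=x*(1+k1*(x@x)); return K[:2,:2]@x+K[:2,2]
def tri(rs):
    A=np.zeros((3,3));b=np.zeros(3)
    for c,d in rs:
        d=d/np.linalg.norm(d);P=np.eye(3)-np.outer(d,d);A+=P;b+=P@c
    return np.linalg.solve(A,b)
def show(name,img,box,s):
    x0,y0,x1,y1=box; cv2.imwrite(f"pics/{name}.png",cv2.resize(img[y0:y1,x0:x1],None,fx=s,fy=s,interpolation=cv2.INTER_CUBIC))
E
python3 - <<'E'
from h import *
im=cv2.imread("pics/side0.png"); show("side0c",im,(240,220,400,340),5)
im=cv2.imread("pics/scene0.png"); show("scene0c",im,(150,160,350,310),4)
C=cam("side")
for u,v,z in [(328,280,0),(328,242,.09),(303,290,.034),(296,325,.034),(285,282,0)]: print(u,v,onz(C,u,v,z))
E
```

```text
328 280 [0.48940947 0.14404431 0.        ]
328 242 [0.48862328 0.11281887 0.09      ]
303 290 [0.54734977 0.24949912 0.034     ]
296 325 [0.55679613 0.38673451 0.034     ]
285 282 [0.59613369 0.15205896 0.        ]
```

View pics/side0c.png

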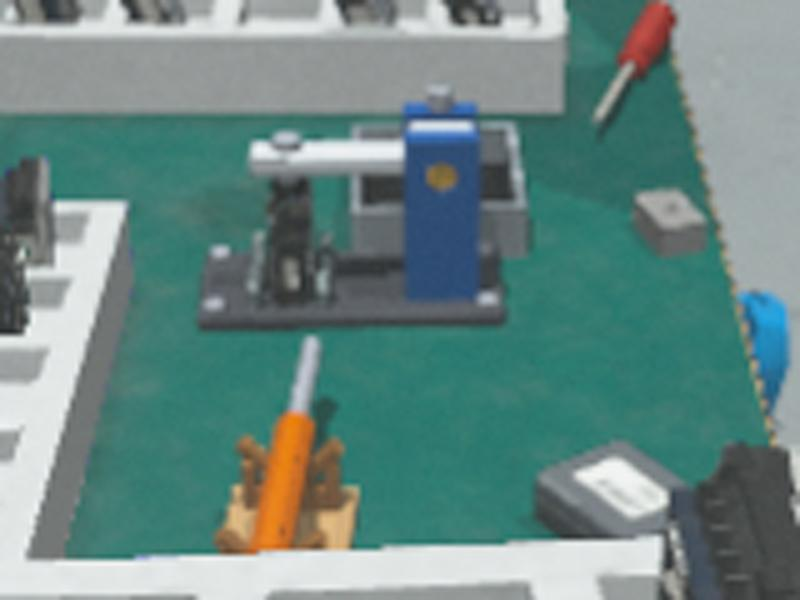

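View pics/scene0c.png

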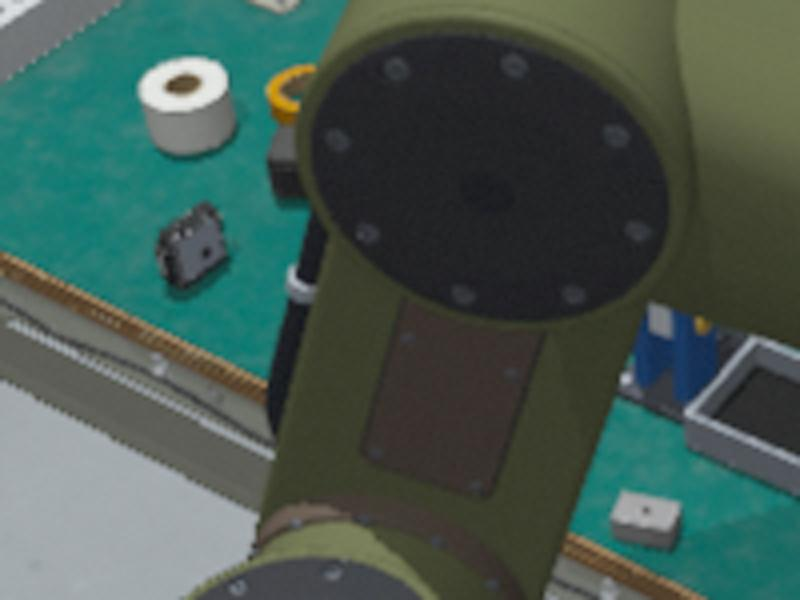

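```bash
python3 - <<'E'
from h import *
C=cam("scene");print(C[3])
for n,u,v in [("stack corner bottom",128,192),("stack right bottom",203,152),("post",217,155),("stack front left",70,150),("module spare",197,232),("lowtray corner L",372,300),("cup",459,368)]: print(n,onz(C,u,v,0).round(3))
# stack top corner above bottom corner
P=onz(C,128,192,0)
for z in (.1,.15,.2,.25,.3): print(z,proj(C,P+[0,0,z]))
S=cam("side");print(S[3])
print(onz(S,302.4,288.4,.034),onz(S,328.2,255.4,.075), onz(S,240+505/5,220+322/5,0),onz(S,240+200/5,220+327/5,0))
o=get_obs();p=o["ee_pos"];M=R.from_euler("xyz",o["eef_rot"])
for t,yaw in [((.35,-.2,.33),.9),((.53,.36,.30),np.pi/2)]:
    Rt=R.from_euler("xyz",[np.pi,0,yaw])
    print((M.inv().apply(np.array(t)-p)*1000).round(0),(M.inv()*Rt).as_rotvec().round(3))
E
```

```text
[-0.4066043  -0.49106477  1.06829799]
stack corner bottom [0.409 0.809 0.   ]
stack right bottom [0.704 0.759 0.   ]
post [0.716 0.705 0.   ]
stack front left [0.467 1.171 0.   ]
module spare [0.384 0.49  0.   ]
lowtray corner L [ 0.429 -0.067  0.   ]
cup [ 0.358 -0.333  0.   ]
0.1 [119.72041379 166.03718819]
0.15 [115.34147994 152.27853619]
0.2 [110.79125806 137.96144603]
0.25 [106.06007271 123.05289294]
0.3 [101.13756639 107.51736158]
[0.50215538 1.17278927 0.57785167]
[0.54895421 0.24232884 0.034     ] [0.48884142 0.15724243 0.075     ] [0.45785111 0.16671286 0.        ] [0.60724892 0.16868835 0.        ]
[ 224. -214. -125.] [-0.001 -0.    -0.436]
[ 635. -635.  -94.] [-1.000e-03 -1.000e-03 -1.107e+00]
```

>>> play_rows([
  {"claw": 1, "linear": [35, -35, -50], "turn": [0, 0, -0.07]},
  {"claw": 1, "linear": [78, -76, -90], "turn": [0, 0, -0.15]},
  {"claw": 1, "linear": [120, -118, -110], "turn": [0, 0, -0.22]},
  {"claw": 1, "linear": [163, -160, -125], "turn": [0, 0, -0.32]},
  {"claw": 1, "linear": [206, -203, -125], "turn": [0, 0, -0.4]},
  {"claw": 1, "linear": [250, -246, -125], "turn": [0, 0, -0.5]},
  {"claw": 1, "linear": [293, -290, -125], "turn": [0, 0, -0.6]},
  {"claw": 1, "linear": [336, -334, -125], "turn": [0, 0, -0.7]},
])

```text
time_s: 1.15
ee_pos: [0.394, -0.0508, 0.3304]
eef_rot: [-3.141, -0.001, 1.167]
force: [0.9, -0.1, 0.5]
grip_width: 0.0938
```

```bash
cat > tgt.py <<'E'
from h import *
import sys
# usage tgt.py x y z yaw
def delta(t,yaw,roll=np.pi,pitch=0):
    o=get_obs();p=o["ee_pos"];M=R.from_euler("xyz",o["eef_rot"])
    print("t",round(o["time_s"],3),"p",(p*1000).round(1),"rpy",o["eef_rot"].round(4),"F",o["force"].round(1),"w",round(o["grip_width"],4))
    print("lin",(M.inv().apply(np.array(t)-p)*1000).round(1),"turn",(M.inv()*R.from_euler("xyz",[roll,pitch,yaw])).as_rotvec().round(4))
if __name__=="__main__":
    a=[float(x) for x in sys.argv[1:]]; delta(a[:3],a[3])
E
python3 tgt.py .53 .36 .30 1.5708
```

```text
t 1.15 p [394.  -50.8 330.4] rpy [-3.1414e+00 -7.0000e-04  1.1669e+00] F [ 0.9 -0.1  0.5] w 0.0938
lin [431.2 -36.3  30.7] turn [-1.000e-04 -7.000e-04 -4.039e-01]
```

>>> play_rows([
  {"claw": 1, "linear": [60, -5, 4], "turn": [0, 0, -0.06]},
  {"claw": 1, "linear": [120, -10, 8], "turn": [0, 0, -0.12]},
  {"claw": 1, "linear": [180, -15, 12], "turn": [0, 0, -0.18]},
  {"claw": 1, "linear": [240, -20, 16], "turn": [0, 0, -0.24]},
  {"claw": 1, "linear": [300, -25, 20], "turn": [0, 0, -0.3]},
  {"claw": 1, "linear": [360, -30, 25], "turn": [0, 0, -0.36]},
  {"claw": 1, "linear": [410, -34, 29], "turn": [0, 0, -0.404]},
  {"claw": 1, "linear": [431, -36, 31], "turn": [0, 0, -0.404]},
])

```text
time_s: 2.15
ee_pos: [0.5302, 0.362, 0.2981]
eef_rot: [-3.14, 0.0, 1.573]
force: [0.5, -0.1, 0.3]
grip_width: 0.094
```

```bash
python3 - <<'E'
from h import *
import json
o=get_obs(); print(o["time_s"],o["ee_pos"],o["eef_rot"],abs(o["joint_vel"]).max())
im=vision.camera("wrist"); cv2.imwrite("pics/w1.png",im)
o2=get_obs(); print(o2["ee_pos"])
json.dump({k:list(o[k]) for k in("ee_pos","eef_rot")},open("w1.json","w"))
cv2.imwrite("pics/s1.png",vision.camera("scene"))
E
```

```text
2.15 [0.53019964 0.36196039 0.29807357] [-3.13982121e+00  2.89847466e-04  1.57329923e+00] 0.41037780815324676
[0.53025858 0.36287984 0.29759513]
```

View pics/w1.png

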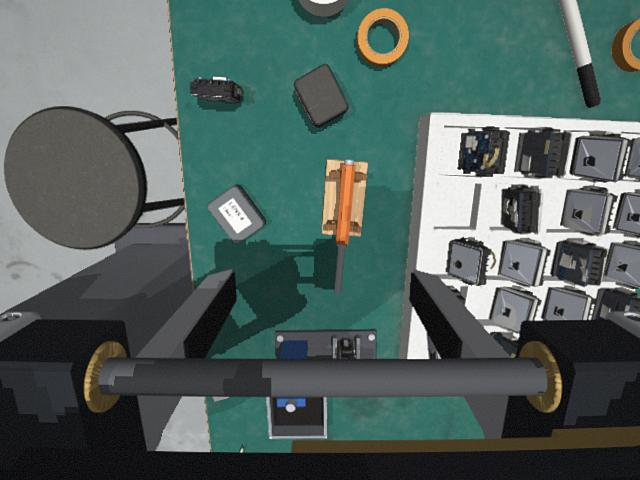

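View pics/s1.png

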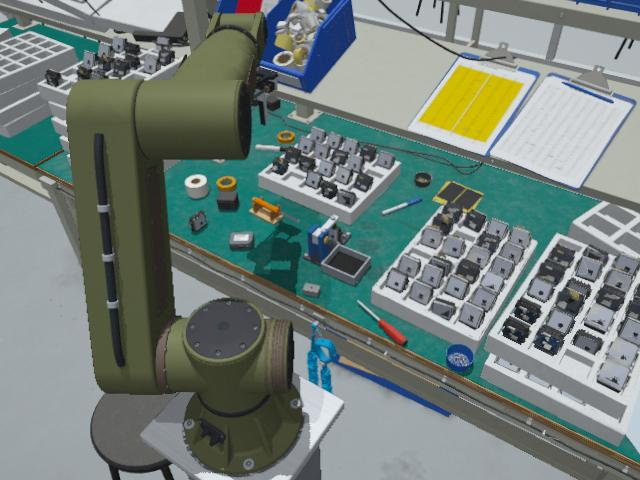

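```bash
python3 - <<'E'
from h import *
import json
o=json.load(open("w1.json")); W=cam("wrist",o); print(W[3].round(3))
im=cv2.imread("pics/w1.png"); show("w1c",im,(300,140,400,300),4)
hsv=cv2.cvtColor(im,cv2.COLOR_BGR2HSV)
m=cv2.inRange(hsv,(5,190,120),(14,255,255)); m[:140]=0;m[260:]=0;m[:,:310]=0;m[:,390:]=0
n,l,s,c=cv2.connectedComponentsWithStats(m); k=1+np.argmax(s[1:,4]); print(s[k],c[k])
pts=np.argwhere(l==k)[:,::-1]
cv2.imwrite("pics/w1m.png",cv2.resize((l==k).astype(np.uint8)[140:300,300:400]*255,None,fx=4,fy=4))
for r in range(166,250,6):
    xs=pts[pts[:,1]==r][:,0]
    if len(xs): 
        a=onz(W,xs.min()-.5,r,.034);b=onz(W,xs.max()+.5,r,.034); print(r,xs.min(),xs.max(),((a+b)/2).round(4),round(np.linalg.norm(a-b)*1000,1))
E
```

```text
[0.53  0.435 0.477]
[352 166   2   1   2] [352.5 166. ]
166 352 353 [0.5659 0.409  0.034 ] 2.4
```

View pics/w1c.png

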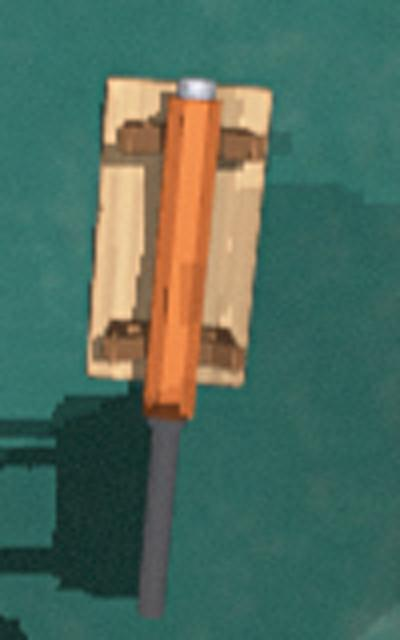

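View pics/w1m.png

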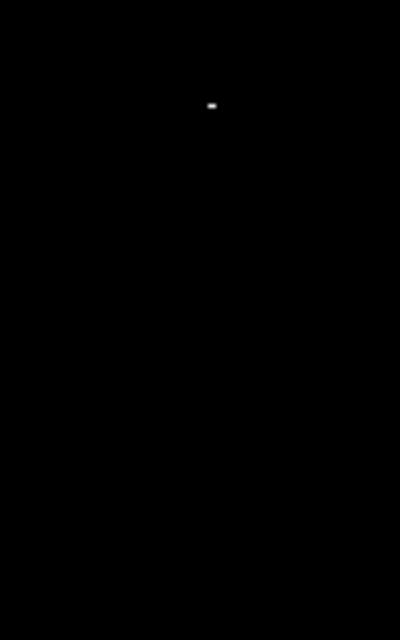

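```bash
python3 - <<'E'
from h import *
import json
o=json.load(open("w1.json")); W=cam("wrist",o)
im=cv2.imread("pics/w1.png")
hsv=cv2.cvtColor(im,cv2.COLOR_BGR2HSV); print(hsv[200,346],hsv[150+30,330])
m=cv2.inRange(hsv,(4,150,90),(15,255,255)); m[:140]=0;m[260:]=0;m[:,:310]=0;m[:,390:]=0
n,l,s,c=cv2.connectedComponentsWithStats(m); k=1+np.argmax(s[1:,4]); print(s[k],c[k])
pts=np.argwhere(l==k)[:,::-1]; Q=[]
for r in range(166,244,5):
    xs=pts[pts[:,1]==r][:,0]
    if len(xs)>3:
        a=onz(W,xs.min()-.5,r,.036);b=onz(W,xs.max()+.5,r,.036);Q.append((a+b)/2); print(r,xs.min(),xs.max(),Q[-1].round(4),round(np.linalg.norm(a-b)*1000,1))
Q=np.array(Q); f=np.polyfit(Q[:,1],Q[:,0],1); print("x=",f)
for n,u,v,z in [("butt",349.5,159.5,.034),("back",348.7,164.5,.038),("front",343,243,.036),("tip",337.5,294,.034)]: print(n,onz(W,u,v,z).round(4))
S=cam("scene")
s1=cv2.imread("pics/s1.png"); show("s1c",s1,(240,180,400,300),5)
E
```

```text
[ 12 173 240] [ 16  95 134]
[ 336  164   19   81 1043] [344.93096836 203.59731544]
166 342 354 [0.5603 0.4091 0.036 ] 15.8
171 341 354 [0.5598 0.4031 0.036 ] 17.1
176 341 354 [0.5599 0.397  0.036 ] 17.2
181 341 353 [0.5594 0.391  0.036 ] 16.0
186 340 353 [0.5589 0.3848 0.036 ] 17.3
191 340 352 [0.5584 0.3786 0.036 ] 16.1
196 340 352 [0.5585 0.3724 0.036 ] 16.1
201 339 351 [0.5574 0.3662 0.036 ] 16.2
206 339 351 [0.5575 0.3599 0.036 ] 16.3
211 338 350 [0.5564 0.3535 0.036 ] 16.3
216 338 350 [0.5565 0.3471 0.036 ] 16.4
221 337 350 [0.5559 0.3407 0.036 ] 17.7
226 337 349 [0.5554 0.3342 0.036 ] 16.5
231 337 348 [0.5549 0.3277 0.036 ] 15.3
236 336 348 [0.5544 0.3211 0.036 ] 16.6
241 336 347 [0.5538 0.3145 0.036 ] 15.4
x= [0.06872247 0.53241986]
butt [0.5621 0.4168 0.034 ]
back [0.561 0.411 0.038]
front [0.5558 0.3118 0.036 ]
tip [0.5498 0.2401 0.034 ]
```

View pics/s1c.png

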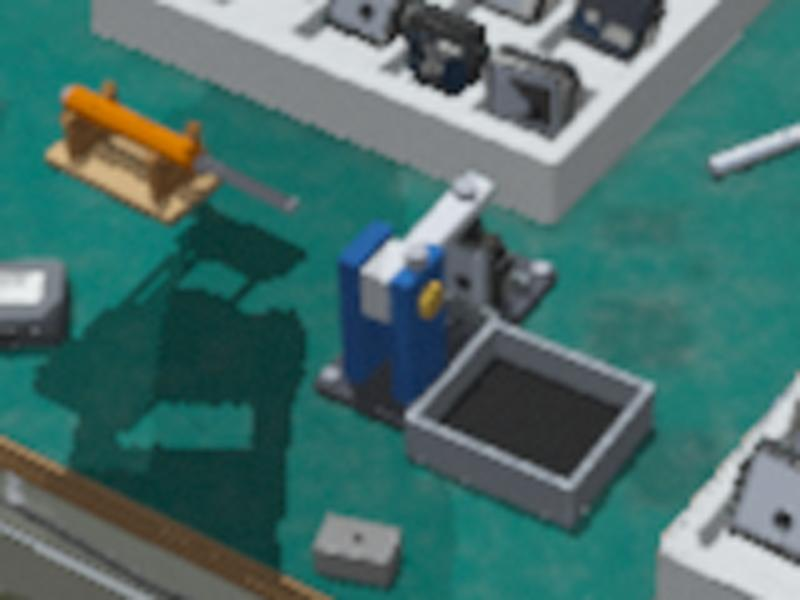

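```bash
python3 tgt.py .50 .14 .26 1.5708
```

```text
t 2.25 p [530.1 361.2 298. ] rpy [-3.1396e+00  4.0000e-04  1.5727e+00] F [ 0.5 -0.3  0.5] w 0.0942
lin [-221.1  -30.4   38.2] turn [-0.002   0.0004  0.0019]
```

>>> play_rows([
  {"claw": 1, "linear": [-58, -8, 10], "turn": [0, 0, 0]},
  {"claw": 1, "linear": [-116, -16, 20], "turn": [0, 0, 0]},
  {"claw": 1, "linear": [-174, -24, 30], "turn": [0, 0, 0]},
  {"claw": 1, "linear": [-221, -30, 38], "turn": [-0.002, 0, 0.002]},
  {"claw": 1, "linear": [-221, -30, 38], "turn": [-0.002, 0, 0.002]},
  {"claw": 1, "linear": [-221, -30, 38], "turn": [-0.002, 0, 0.002]},
])

```text
time_s: 3.0
ee_pos: [0.5003, 0.1399, 0.2607]
eef_rot: [3.141, 0.0, 1.57]
force: [0.5, -0.7, -0.1]
grip_width: 0.0938
```

```bash
python3 - <<'E'
from h import *
import json
o=get_obs(); print(o["time_s"],o["ee_pos"],o["eef_rot"],abs(o["joint_vel"]).max())
im=vision.camera("wrist"); cv2.imwrite("pics/w2.png",im)
json.dump({k:list(o[k]) for k in("ee_pos","eef_rot")},open("w2.json","w"))
show("w2c",im,(220,60,420,360),2.0*1)
show("w2d",im,(250,150,390,255),5.5)
E
```

```text
3.0 [0.50031131 0.1399069  0.26069024] [3.14067438e+00 6.94895852e-05 1.56986625e+00] 0.023600929481768923
```

View pics/w2.png

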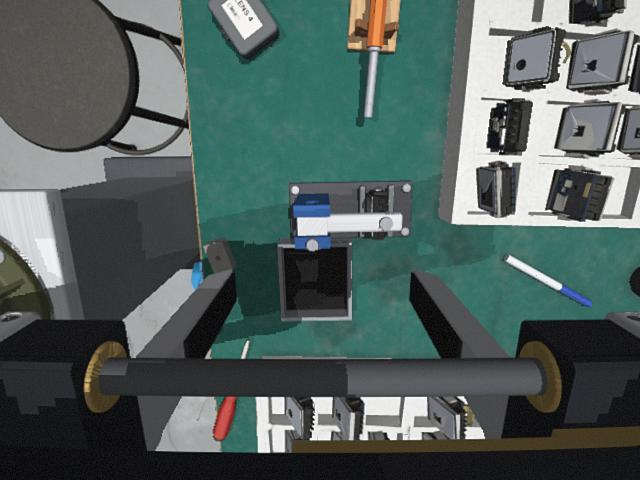

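View pics/w2d.png

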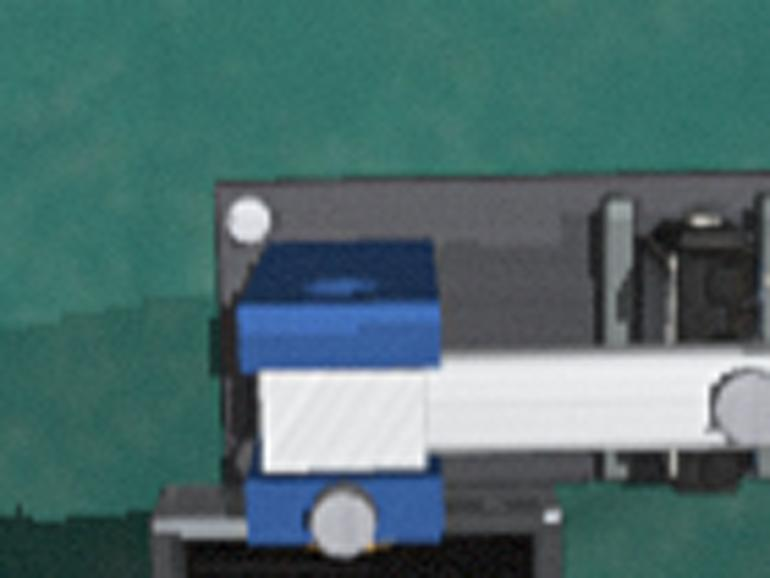

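```bash
python3 - <<'E'
from h import *
import json
o=json.load(open("w2.json")); W=cam("wrist",o); print(W[3].round(4))
im=cv2.imread("pics/w2.png"); show("w2e",im,(270,170,420,330),3.7)
f=lambda x,y,z: onz(W,250+x/5.5-.5+.09,150+y/5.5-.5+.09,z)
for n,x,y,z in [("lug+ tl",237,306,.095),("lug+ tr",440,302,.095),("lug+ bl",239,373,.095),("lug+ br",440,368,.095),("lug- tl",245,475,.095),("lug- tr",443,470,.095),("lug- bl",248,546,.095),("lug- br",442,541,.095),("plate tl",217,182,.008),("plate top r",770,174,.008),("nut",343,522,.105)]: print(n,(f(x,y,z)*1000).round(1))
hsv=cv2.cvtColor(im,cv2.COLOR_BGR2HSV)
E
```

```text
[0.5    0.213  0.4399]
lug+ tl [471. 155.  95.]
lug+ tr [507.  155.7  95. ]
lug+ bl [471.1 142.9  95. ]
lug+ br [507.1 143.8  95. ]
lug- tl [471.7 124.   95. ]
lug- tr [507.7 124.9  95. ]
lug- bl [472.  110.6  95. ]
lug- br [507.6 111.5  95. ]
plate tl [459.9 167.9   8. ]
plate top r [581.  169.5   8. ]
nut [489.8 118.  105. ]
```

View pics/w2e.png

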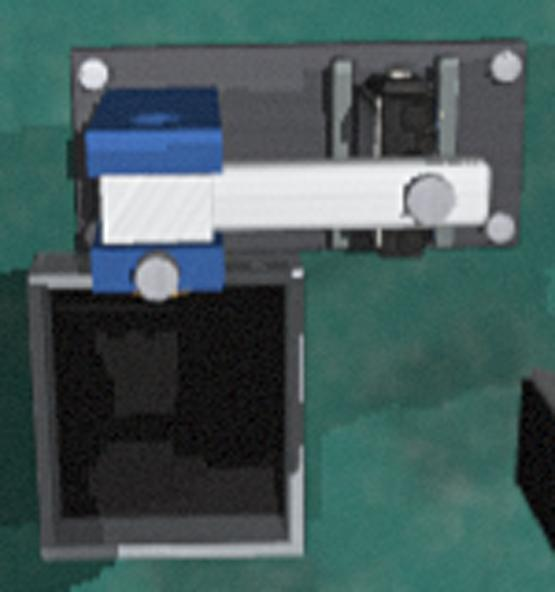

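```bash
python3 - <<'E'
from h import *
import json
W2=cam("wrist",json.load(open("w2.json")));W1=cam("wrist",json.load(open("w1.json")))
print("tip w2",onz(W2,367.5,117,.034))
for n,u,v in [("rest tl",326.5,160),("rest tr",367.5,162),("rest bl",322,234),("rest br",361,236)]: print(n,onz(W1,u,v,.008).round(4))
for n,u,v,z in [("saddle back",345,174,.042),("saddle front",339,223,.04),("tray wall",415,180,.05),("tray wall",405,330,.05),("lens",237,212,.025)]:print(n,onz(W1,u,v,z).round(4))
im=cv2.imread("pics/w2.png"); hsv=cv2.cvtColor(im,cv2.COLOR_BGR2HSV)
m=cv2.inRange(hsv,(4,150,90),(15,255,255)); 
for r in range(0,50,6):
    xs=np.where(m[r,340:410])[0]+340
    if len(xs)>3:
        a=onz(W2,xs.min()-.5,r,.036);b=onz(W2,xs.max()+.5,r,.036); p=(a+b)/2; print(r,p.round(4),round((.53242+.06872*p[1]-p[0])*1000,1))
E
python3 tgt.py .5572 .361 .12 1.502
```

```text
tip w2 [0.54910273 0.24150392 0.034     ]
rest tl [0.5343 0.415  0.008 ]
rest tr [0.5873 0.4126 0.008 ]
rest bl [0.5287 0.3166 0.008 ]
rest br [0.5817 0.3139 0.008 ]
saddle back [0.5564 0.3999 0.042 ]
saddle front [0.5501 0.339  0.04  ]
tray wall [0.6395 0.3939 0.05  ]
tray wall [0.64   0.1953 0.05  ]
lens [0.419  0.3499 0.025 ]
0 [0.557  0.3551 0.036 ] -0.2
6 [0.5562 0.3496 0.036 ] 0.3
12 [0.5563 0.344  0.036 ] -0.3
18 [0.5555 0.3384 0.036 ] 0.2
24 [0.5551 0.3328 0.036 ] 0.1
30 [0.5553 0.3272 0.036 ] -0.4
36 [0.5545 0.3215 0.036 ] 0.1
42 [0.5541 0.3158 0.036 ] 0.0
t 3.05 p [500.4 140.4 260.6] rpy [3.1408e+00 2.0000e-04 1.5708e+00] F [0.1 0.3 0.4] w 0.0938
lin [220.6  56.7 140.6] turn [0.0008 0.0001 0.0688]
```

>>> play_rows([
  {"claw": 0.6, "linear": [55, 14, 30], "turn": [0, 0, 0.02]},
  {"claw": 0.6, "linear": [110, 28, 60], "turn": [0, 0, 0.04]},
  {"claw": 0.6, "linear": [165, 43, 90], "turn": [0, 0, 0.06]},
  {"claw": 0.6, "linear": [215, 55, 125], "turn": [0, 0, 0.067]},
  {"claw": 0.6, "linear": [220.6, 56.7, 150], "turn": [0.001, 0, 0.067]},
  {"claw": 0.6, "linear": [220.6, 56.7, 160], "turn": [0.001, 0, 0.067]},
  {"claw": 0.6, "linear": [220.6, 56.7, 160], "turn": [0.001, 0, 0.067]},
])

```text
time_s: 3.92
ee_pos: [0.557, 0.3609, 0.1007]
eef_rot: [-3.141, 0.0, 1.504]
force: [0.0, 0.0, 0.6]
grip_width: 0.0566
```

```bash
python3 tgt.py .5572 .361 .015 1.503; python3 - <<'E'
from h import *
im=vision.camera("wrist"); cv2.imwrite("pics/w3.png",im)
E
```

```text
t 3.925 p [557.  360.9 100.7] rpy [-3.1410e+00  4.0000e-04  1.5041e+00] F [0.  0.  0.6] w 0.0566
lin [ 0.2  0.3 85.7] turn [-0.0006  0.0004  0.0011]
```

View pics/w3.png

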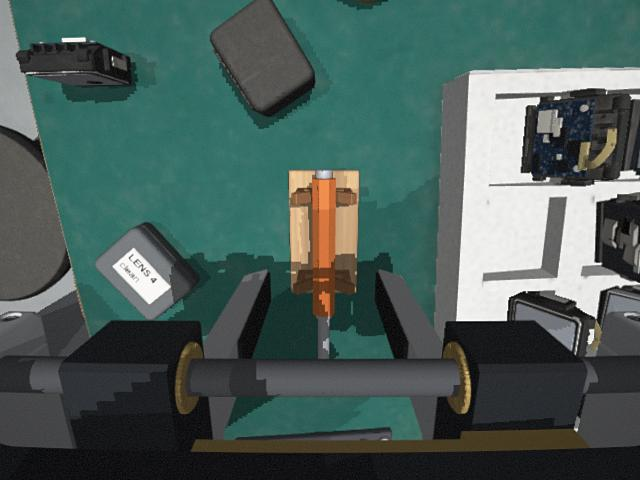

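>>> play_rows([
  {"claw": 0.6, "linear": [0.2, 0.3, 40], "turn": [0, 0, 0]},
  {"claw": 0.6, "linear": [0.2, 0.3, 70], "turn": [0, 0, 0]},
  {"claw": 0.6, "linear": [0.2, 0.3, 85.5], "turn": [0, 0, 0]},
  {"claw": 0.6, "linear": [0.2, 0.3, 85.5], "turn": [0, 0, 0]},
])

```text
time_s: 4.47
ee_pos: [0.558, 0.3608, 0.0167]
eef_rot: [3.141, -0.001, 1.503]
force: [0.3, 0.4, 0.8]
grip_width: 0.0562
```

```bash
python3 tgt.py .5572 .361 .015 1.503
```

```text
t 4.475 p [558.  360.8  16.7] rpy [ 3.1407e+00 -6.0000e-04  1.5032e+00] F [0.3 0.4 0.8] w 0.0562
lin [ 0.1 -0.8  1.7] turn [ 0.0009 -0.0006  0.0002]
```

Now close, using the settled pose.

>>> play_rows([
  {"claw": 0.3, "linear": [0, -0.8, 1.5], "turn": [0.001, 0, 0]},
  {"claw": 0.1, "linear": [0, -0.8, 1.5], "turn": [0.001, 0, 0]},
  {"claw": 0, "linear": [0, -0.8, 1.5], "turn": [0.001, 0, 0]},
  {"claw": 0, "linear": [0, -0.8, 1.5], "turn": [0.001, 0, 0]},
  {"claw": 0, "linear": [0, -0.8, 1.5], "turn": [0.001, 0, 0]},
  {"claw": 0, "linear": [0, -0.8, 1.5], "turn": [0.001, 0, 0]},
], force=50)

```text
time_s: 5.22
ee_pos: [0.5575, 0.3609, 0.0154]
eef_rot: [3.141, -0.001, 1.503]
force: [1.8, -0.3, 1.5]
grip_width: 0.0151
```

>>> play_rows([
  {"claw": 0, "linear": [0, 0, -20], "turn": [0, 0, 0]},
  {"claw": 0, "linear": [0, 0, -55], "turn": [0, 0, 0]},
  {"claw": 0, "linear": [0, 0, -75], "turn": [0, 0, -0.04]},
  {"claw": 0, "linear": [0, 0, -75], "turn": [0, 0, -0.087]},
  {"claw": 0, "linear": [0, 0, -75], "turn": [0, 0, -0.087]},
])

```text
time_s: 5.85
ee_pos: [0.5574, 0.361, 0.0915]
eef_rot: [3.141, -0.001, 1.59]
force: [-0.4, -0.3, -0.9]
grip_width: 0.015
```

```bash
python3 - <<'E'
from h import *
import json
o=get_obs(); print(o["time_s"],o["ee_pos"].round(4),o["eef_rot"].round(4),abs(o["joint_vel"]).max(),o["force"],o["grip_width"])
json.dump({k:list(o[k]) for k in("ee_pos","eef_rot")},open("w4.json","w"))
for n in("wrist","side","scene"):
  im=vision.camera(n); cv2.imwrite(f"pics/{n}4.png",im)
show("side4c",cv2.imread("pics/side4.png"),(240,200,400,320),5)
show("scene4c",cv2.imread("pics/scene4.png"),(200,150,360,270),5)
E
```

```text
5.85 [0.5574 0.361  0.0915] [ 3.1406e+00 -1.2000e-03  1.5900e+00] 0.026078708143761842 [-0.44040236 -0.33955043 -0.85901404] 0.015040193140421924
```

View pics/wrist4.png

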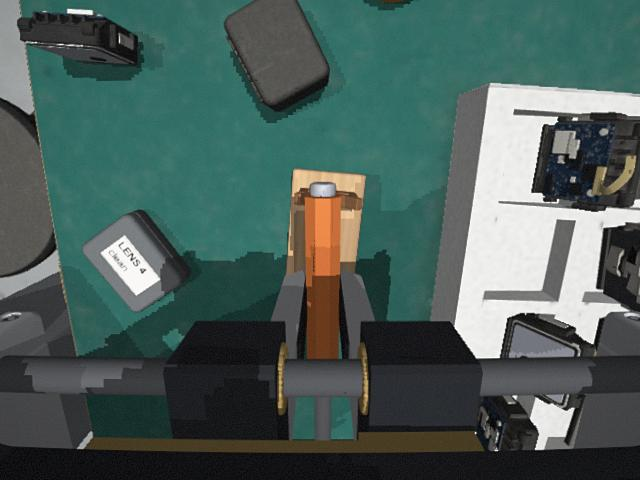

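View pics/side4c.png

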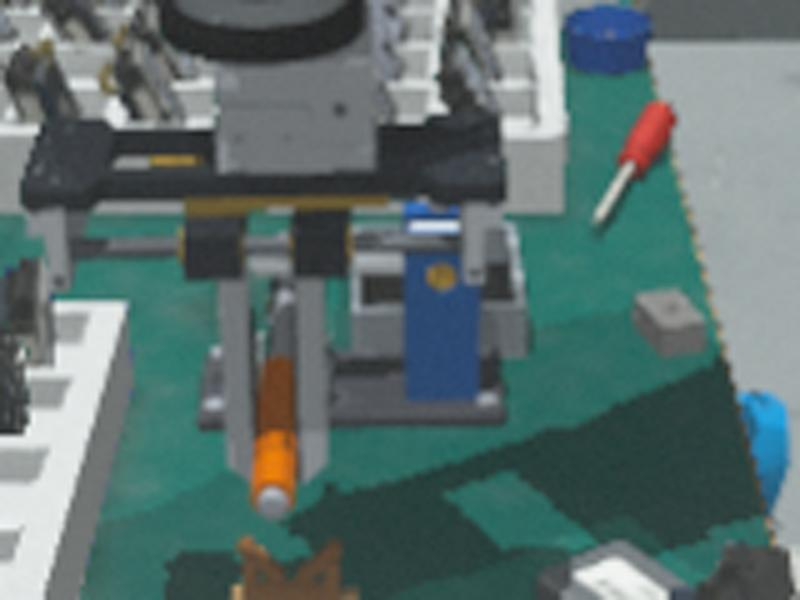

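View pics/scene4c.png

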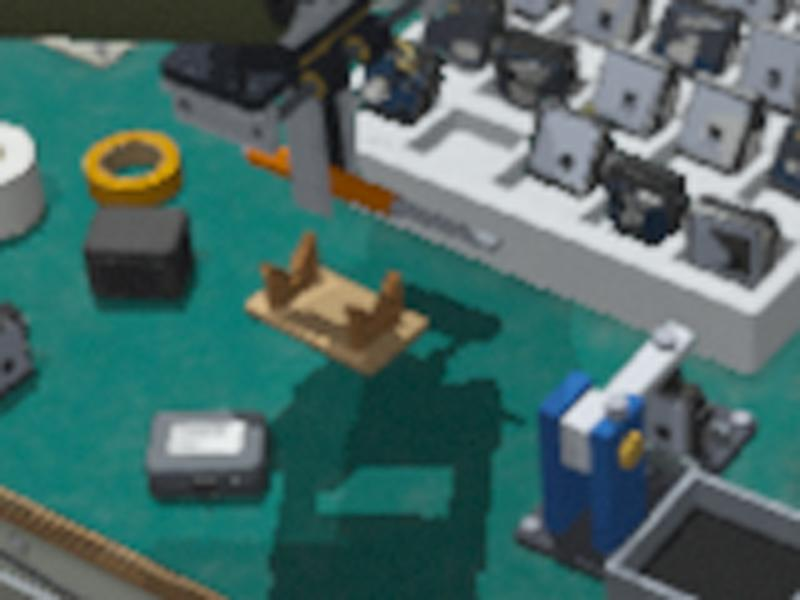

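```bash
python3 - <<'E'
from h import *
S=cam("side");C=cam("scene")
exp=np.array([.5574+.12*np.sin(.019),.241,.1105])
print("exp",exp,proj(S,exp),proj(C,exp))
butt=np.array([.5574-.056*np.sin(.019),.417,.1105]); print(proj(S,butt),"seen",240+273/5,200+500/5)
print(tri([ray(S,297.4,259.2),ray(C,298.4,198.4)]))
print("bore",proj(S,[.489,.1552,.075]),"seen brass",240+442/5,200+276/5)
W=cam("wrist",__import__("json").load(open("w4.json")))
for v in (187,200,230,260,300,420): print(onz(W,322.5,v,.1105).round(4))
E
```

```text
exp [0.55967986 0.241      0.1105    ] [296.64217429 258.12491942] [300.07030857 198.38261197]
[294.13200198 300.32401609] seen 294.6 300.0
[0.55778543 0.24531514 0.10996022]
bore [328.12150379 255.02400369] seen brass 328.4 255.2
[0.556  0.4153 0.1105]
[0.5562 0.4094 0.1105]
[0.5564 0.3955 0.1105]
[0.5567 0.3809 0.1105]
[0.5571 0.3604 0.1105]
[0.5584 0.2895 0.1105]
```

```bash
python3 tgt.py .4866 .2902 .056 1.589
```

```text
t 6.0 p [557.3 360.8  90.5] rpy [ 3.1414e+00 -7.0000e-04  1.5892e+00] F [-0.4  0.6 -1.4] w 0.0151
lin [-69.3 -72.   34.5] turn [ 0.0002 -0.0007  0.0002]
```

>>> play_rows([
  {"claw": 0, "linear": [-20, -36, 0], "turn": [0, 0, 0]},
  {"claw": 0, "linear": [-45, -66, 15], "turn": [0, 0, 0]},
  {"claw": 0, "linear": [-65, -72, 32], "turn": [0, 0, 0]},
  {"claw": 0, "linear": [-69.3, -72, 34.5], "turn": [0, -0.0007, 0]},
  {"claw": 0, "linear": [-69.3, -72, 34.5], "turn": [0, -0.0007, 0]},
])

```text
time_s: 6.62
ee_pos: [0.4873, 0.2906, 0.0564]
eef_rot: [3.141, -0.0, 1.588]
force: [0.5, 0.0, -1.3]
grip_width: 0.0151
```

```bash
python3 - <<'E'
from h import *
import tgt
for n in("side","scene"):
  im=vision.camera(n); cv2.imwrite(f"pics/{n}5.png",im)
show("side5c",cv2.imread("pics/side5.png"),(270,210,370,285),8)
show("scene5c",cv2.imread("pics/scene5.png"),(250,180,370,270),6.6)
tgt.delta([.4868,.2752,.056],1.589)
o=get_obs();x,y,z=o["ee_pos"];a=o["eef_rot"][2]-np.pi/2
t=np.array([x+.12*np.sin(a),y-.12*np.cos(a),z+.019]);print("tip exp",t,proj(cam("side"),t),proj(cam("scene"),t))
E
```

```text
t 6.725 p [487.3 290.9  56.6] rpy [ 3.1404e+00 -5.0000e-04  1.5892e+00] F [ 0.8 -0.6 -1.3] w 0.0151
lin [-15.7  -0.8   0.6] turn [ 0.0012 -0.0005  0.0002]
tip exp [0.48950138 0.17097014 0.07560502] [328.00719875 257.73881456] [307.01858286 231.03017925]
```

View pics/side5c.png

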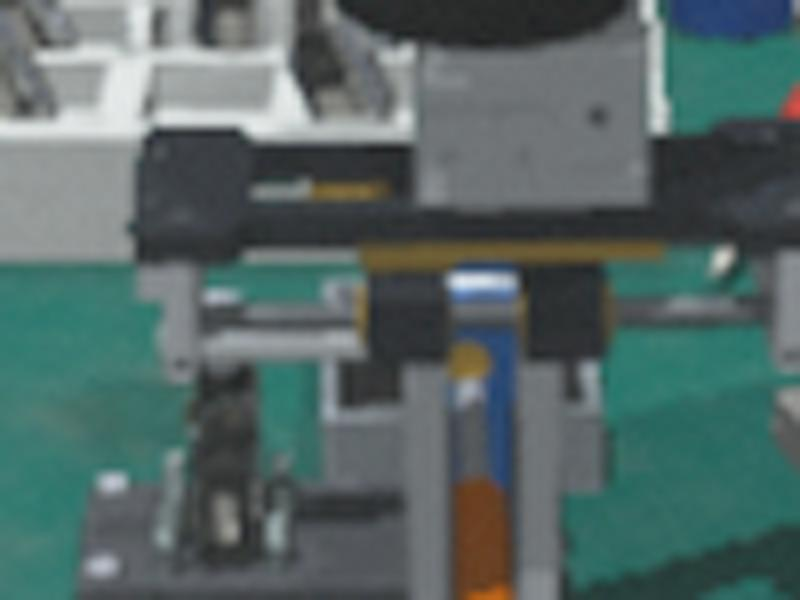

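View pics/scene5c.png

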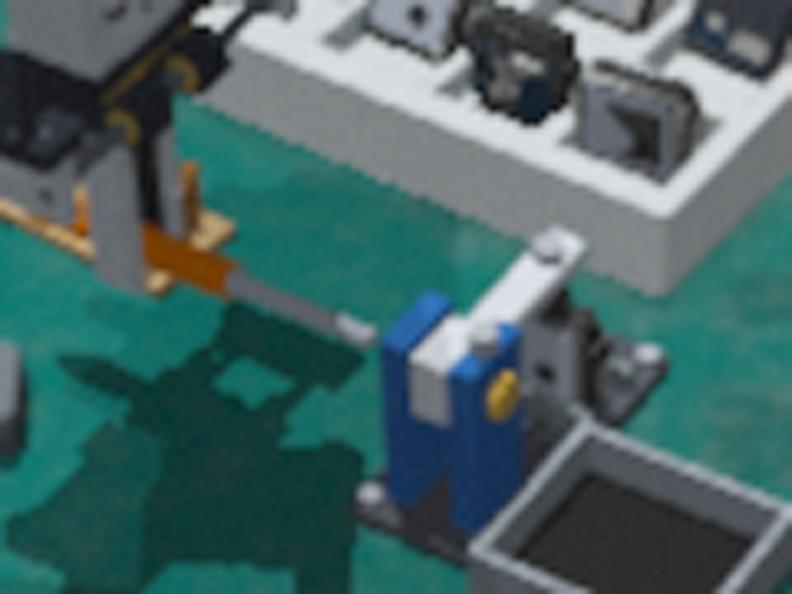

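>>> play_rows([
  {"claw": 0, "linear": [-5, -0.8, 0.6], "turn": [0.001, 0, 0]},
  {"claw": 0, "linear": [-9, -0.8, 0.6], "turn": [0.001, 0, 0]},
  {"claw": 0, "linear": [-13, -0.8, 0.6], "turn": [0.001, 0, 0]},
  {"claw": 0, "linear": [-16, -0.8, 0.6], "turn": [0.001, 0, 0]},
  {"claw": 0, "linear": [-19, -0.8, 0.6], "turn": [0.001, 0, 0]},
  {"claw": 0, "linear": [-22, -0.8, 0.6], "turn": [0.001, 0, 0]},
  {"claw": 0, "linear": [-25, -0.8, 0.6], "turn": [0.001, 0, 0]},
  {"claw": 0, "linear": [-28, -0.8, 0.6], "turn": [0.001, 0, 0]},
], force=60)

```text
time_s: 7.72
ee_pos: [0.4872, 0.2644, 0.0564]
eef_rot: [3.14, -0.003, 1.589]
force: [-0.1, 12.7, -1.3]
grip_width: 0.0152
```

```bash
python3 - <<'E'
from h import *
import tgt
for n in("side","scene"):
  im=vision.camera(n); cv2.imwrite(f"pics/{n}6.png",im)
show("side6c",cv2.imread("pics/side6.png"),(270,210,370,285),8)
show("scene6c",cv2.imread("pics/scene6.png"),(250,180,370,270),6.6)
tgt.delta([.489-.018*.12+.018*.047,.2752-.047,.056],1.589)
E
```

```text
t 7.825 p [487.1 263.5  56.3] rpy [ 3.1407e+00 -1.8000e-03  1.5894e+00] F [-0.9  3.2 -0.8] w 0.0149
lin [-35.3  -0.1   0.2] turn [ 0.0009 -0.0018  0.0004]
```

View pics/scene6c.png

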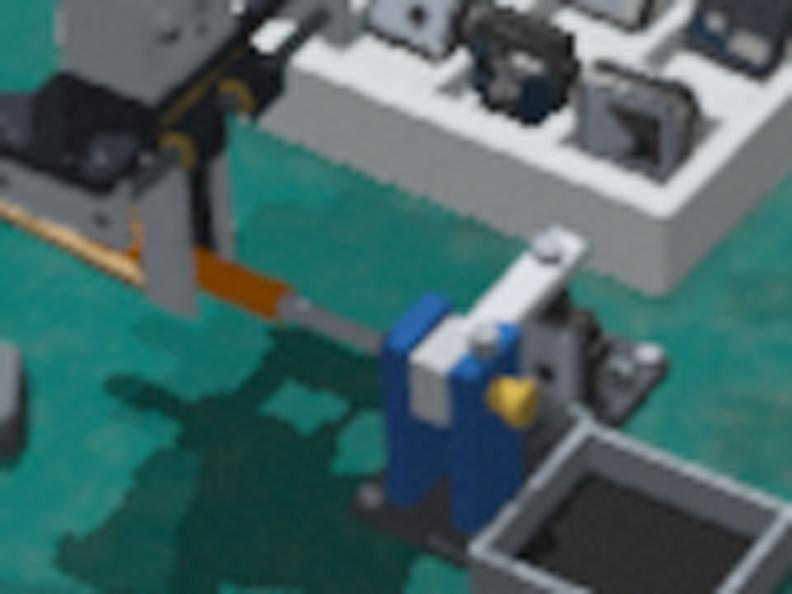

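>>> play_rows([
  {"claw": 0, "linear": [-4, 0, 0.2], "turn": [0.001, -0.001, 0]},
  {"claw": 0, "linear": [-8, 0, 0.2], "turn": [0.001, -0.001, 0]},
  {"claw": 0, "linear": [-12, 0, 0.2], "turn": [0.001, -0.001, 0]},
  {"claw": 0, "linear": [-16, 0, 0.2], "turn": [0.001, -0.001, 0]},
  {"claw": 0, "linear": [-20, 0, 0.2], "turn": [0.001, -0.001, 0]},
  {"claw": 0, "linear": [-24, 0, 0.2], "turn": [0.001, -0.001, 0]},
  {"claw": 0, "linear": [-28, 0, 0.2], "turn": [0.001, -0.001, 0]},
  {"claw": 0, "linear": [-31, 0, 0.2], "turn": [0.001, -0.001, 0]},
])

```text
time_s: 8.82
ee_pos: [0.4876, 0.2325, 0.0561]
eef_rot: [3.142, -0.001, 1.59]
force: [0.6, 0.6, -1.5]
grip_width: 0.0153
```

```bash
python3 - <<'E'
from h import *
import tgt
for n in("side","scene"):
  im=vision.camera(n); cv2.imwrite(f"pics/{n}7.png",im)
show("scene7c",cv2.imread("pics/scene7.png"),(250,180,370,270),6.6)
tgt.delta([.489-.018*.12+.018*.047,.2752-.047,.056],1.589)
E
```

```text
t 8.925 p [487.6 232.1  56. ] rpy [-3.1413e+00 -4.0000e-04  1.5892e+00] F [-0.4 -0.2 -1. ] w 0.0151
lin [-3.9 -0.  -0. ] turn [-0.0003 -0.0004  0.0002]
```

View pics/scene7c.png

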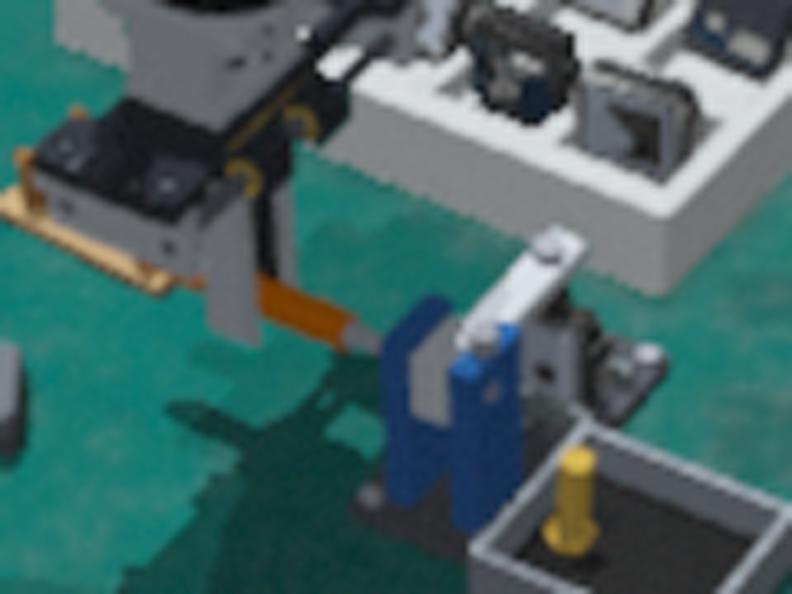

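The pin is out and standing on its head inside the tray (crop ~572,505). Now I'll back the punch straight out.

>>> play_rows([
  {"claw": 0, "linear": [8, 0, 0], "turn": [0, 0, 0]},
  {"claw": 0, "linear": [20, 0, 0], "turn": [0, 0, 0]},
  {"claw": 0, "linear": [34, 0, 0], "turn": [0, 0, 0]},
  {"claw": 0, "linear": [48, 0, 0], "turn": [0, 0, 0]},
  {"claw": 0, "linear": [62, 0, 0], "turn": [0, 0, 0]},
  {"claw": 0, "linear": [74, 0, 0], "turn": [0, 0, 0]},
  {"claw": 0, "linear": [74, 0, -25], "turn": [0, 0, 0]},
  {"claw": 0, "linear": [74, 0, -38], "turn": [0, 0, 0]},
])

```text
time_s: 9.93
ee_pos: [0.4865, 0.3066, 0.0951]
eef_rot: [3.141, -0.001, 1.589]
force: [-0.6, 0.3, -1.7]
grip_width: 0.0149
```

```bash
python3 tgt.py .5575 .3609 .092 1.503
```

```text
t 9.925 p [486.5 306.6  95.1] rpy [ 3.1409e+00 -9.0000e-04  1.5894e+00] F [-0.6  0.3 -1.7] w 0.0149
lin [52.9 72.   3.2] turn [ 0.0007 -0.001   0.0864]
```

>>> play_rows([
  {"claw": 0, "linear": [20, 27, 0], "turn": [0, 0, 0.03]},
  {"claw": 0, "linear": [40, 55, 1], "turn": [0, 0, 0.06]},
  {"claw": 0, "linear": [52.9, 72, 3], "turn": [0.001, -0.001, 0.0864]},
  {"claw": 0, "linear": [52.9, 72, 3], "turn": [0.001, -0.001, 0.0864]},
  {"claw": 0, "linear": [52.9, 72, 3], "turn": [0.001, -0.001, 0.0864]},
])

```text
time_s: 10.55
ee_pos: [0.5571, 0.3605, 0.092]
eef_rot: [-3.141, 0.0, 1.503]
force: [0.2, -0.1, -0.8]
grip_width: 0.0152
```

```bash
python3 - <<'E'
from h import *
import tgt
for n in("side","scene","wrist"):
  im=vision.camera(n); cv2.imwrite(f"pics/{n}8.png",im)
show("scene8c",cv2.imread("pics/scene8.png"),(200,150,360,270),5)
show("side8c",cv2.imread("pics/side8.png"),(260,230,340,330),6)
tgt.delta([.5575,.3609,.0155],1.503)
o=get_obs();x,y,z=o["ee_pos"];a=o["eef_rot"][2]-np.pi/2
t=np.array([x+.12*np.sin(a),y-.12*np.cos(a),z+.019]);print("tip exp",proj(cam("side"),t),proj(cam("scene"),t))
E
```

```text
t 10.7 p [557.3 360.6  92.5] rpy [-3.1414e+00 -1.0000e-04  1.5031e+00] F [ 0.   0.7 -1.8] w 0.015
lin [ 0.3  0.2 77. ] turn [-0.0002 -0.0001  0.0001]
tip exp [301.40034035 257.6521866 ] [297.8943357  200.13153714]
```

View pics/wrist8.png

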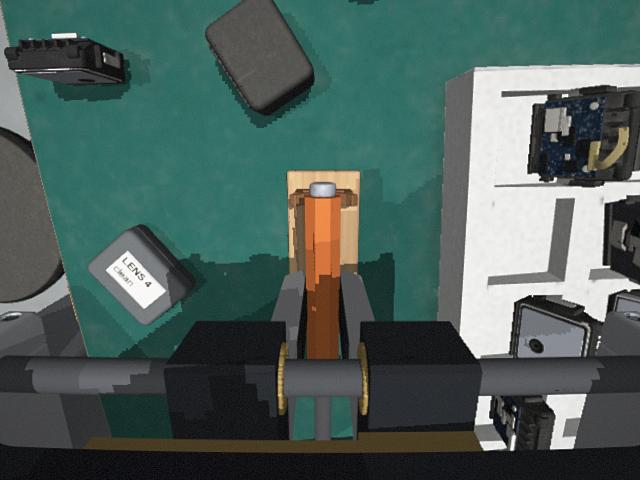

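View pics/scene8c.png

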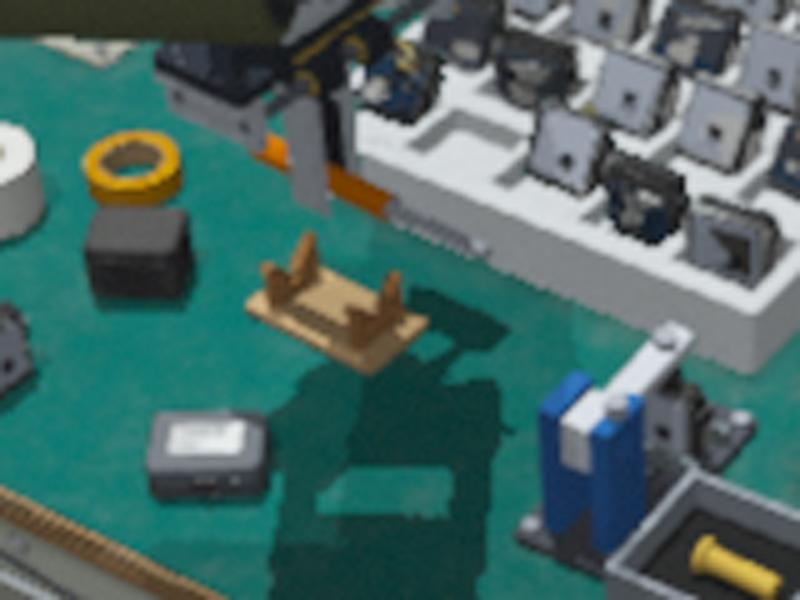

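View pics/side8c.png

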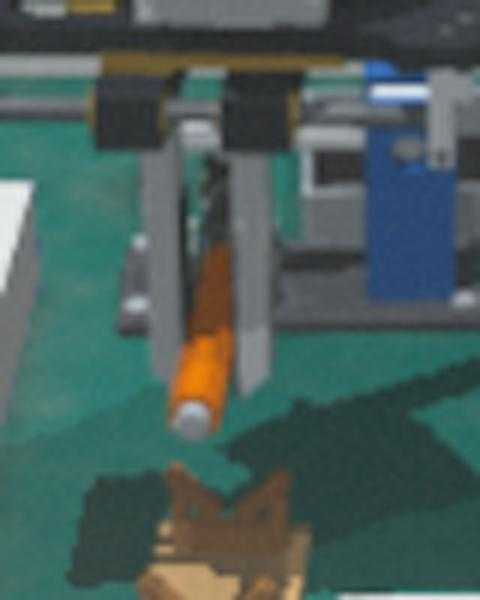

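>>> play_rows([
  {"claw": 0, "linear": [0.3, 0.2, 30], "turn": [0, 0, 0]},
  {"claw": 0, "linear": [0.3, 0.2, 55], "turn": [0, 0, 0]},
  {"claw": 0, "linear": [0.3, 0.2, 68], "turn": [0, 0, 0]},
  {"claw": 0, "linear": [0.3, 0.2, 74], "turn": [0, 0, 0]},
  {"claw": 0, "linear": [0.3, 0.2, 76.5], "turn": [0, 0, 0]},
  {"claw": 0, "linear": [0.3, 0.2, 76.5], "turn": [0, 0, 0]},
  {"claw": 0, "linear": [0.3, 0.2, 76.5], "turn": [0, 0, 0]},
])

```text
time_s: 11.58
ee_pos: [0.5578, 0.3611, 0.0167]
eef_rot: [3.141, -0.001, 1.503]
force: [-0.2, -0.8, -1.5]
grip_width: 0.0152
```

```bash
python3 - <<'E'
from h import *
import tgt
cv2.imwrite("pics/scene9.png",vision.camera("scene")); cv2.imwrite("pics/wrist9.png",vision.camera("wrist"))
show("scene9c",cv2.imread("pics/scene9.png"),(200,150,360,270),5)
tgt.delta([.5575,.3609,.0155],1.503)
E
```

```text
t 11.675 p [557.6 361.   16.4] rpy [ 3.1412e+00 -4.0000e-04  1.5031e+00] F [-0.3 -0.5 -1.6] w 0.0151
lin [-0.1 -0.1  0.9] turn [ 0.0004 -0.0004  0.0001]
```

View pics/scene9c.png

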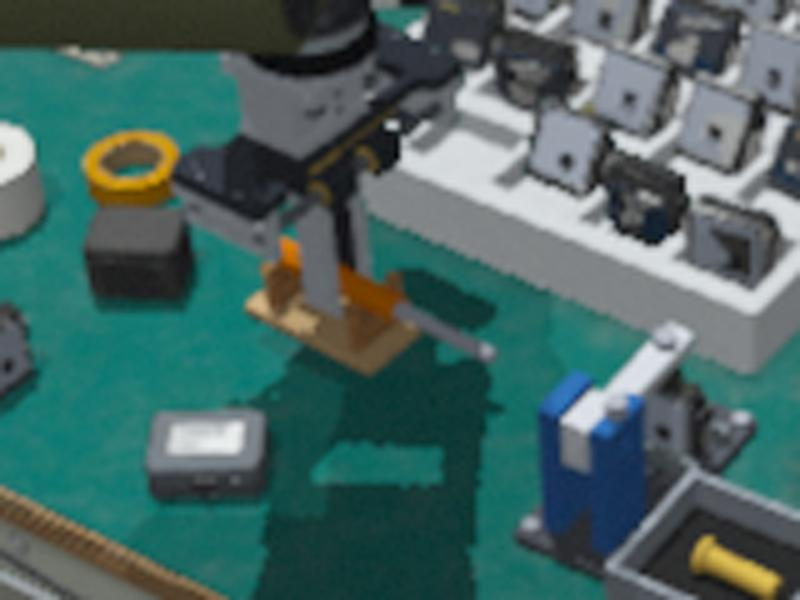

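View pics/wrist9.png

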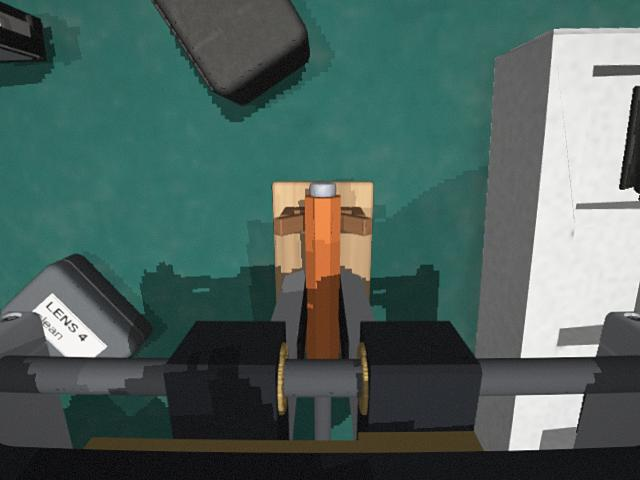

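>>> play_rows([
  {"claw": 0, "linear": [0, 0, 1], "turn": [0, 0, 0]},
  {"claw": 0, "linear": [0, 0, 1.8], "turn": [0, 0, 0]},
  {"claw": 0, "linear": [0, 0, 1.8], "turn": [0, 0, 0]},
], force=10)

```text
time_s: 12.05
ee_pos: [0.5579, 0.3611, 0.0153]
eef_rot: [3.141, -0.001, 1.503]
force: [-1.5, 0.3, 4.2]
grip_width: 0.016
```

Contact at +4 N upward (about 5–6 N above the carried reading): seated. Release slowly.

>>> play_rows([
  {"claw": 0.2, "linear": [0, 0, 0], "turn": [0, 0, 0]},
  {"claw": 0.3, "linear": [0, 0, 0], "turn": [0, 0, 0]},
  {"claw": 0.45, "linear": [0, 0, 0], "turn": [0, 0, 0]},
  {"claw": 0.6, "linear": [0, 0, 0], "turn": [0, 0, 0]},
  {"claw": 0.6, "linear": [0, 0, 0], "turn": [0, 0, 0]},
])

```text
time_s: 12.68
ee_pos: [0.5578, 0.3611, 0.0152]
eef_rot: [3.141, -0.001, 1.503]
force: [0.8, 0.3, -1.0]
grip_width: 0.0543
```

>>> play_rows([
  {"claw": 0.6, "linear": [0, 0, -15], "turn": [0, 0, 0]},
  {"claw": 0.6, "linear": [0, 0, -45], "turn": [0, 0, 0]},
  {"claw": 0.6, "linear": [0, 0, -90], "turn": [0, 0, 0]},
  {"claw": 0.6, "linear": [0, 0, -140], "turn": [0, 0, 0]},
  {"claw": 0.6, "linear": [0, 0, -190], "turn": [0, 0, 0]},
  {"claw": 0.6, "linear": [0, 0, -230], "turn": [0, 0, 0]},
  {"claw": 0.6, "linear": [0, 0, -240], "turn": [0, 0, 0]},
  {"claw": 0.6, "linear": [0, 0, -240], "turn": [0, 0, 0]},
])

```text
time_s: 13.68
ee_pos: [0.5575, 0.3609, 0.2553]
eef_rot: [3.14, -0.001, 1.503]
force: [0.3, 0.3, -0.3]
grip_width: 0.0567
```

```bash
python3 - <<'E'
from h import *
o=get_obs();W=cam("wrist",o)
for n in("side","scene","wrist"):
  im=vision.camera(n); cv2.imwrite(f"pics/{n}10.png",im)
show("scene10c",cv2.imread("pics/scene10.png"),(190,150,390,300),4)
show("side10c",cv2.imread("pics/side10.png"),(240,220,400,340),5)
im=cv2.imread("pics/wrist10.png");hsv=cv2.cvtColor(im,cv2.COLOR_BGR2HSV)
m=cv2.inRange(hsv,(4,150,90),(15,255,255));m[:120]=0;m[:,:290]=0;m[:,360:]=0
for r in range(120,330,10):
    xs=np.where(m[r])[0]
    if 3<len(xs)<40:
        a=onz(W,xs.min()-.5,r,.036);b=onz(W,xs.max()+.5,r,.036); p=(a+b)/2; print(r,p.round(4),round((.53242+.06872*p[1]-p[0])*1000,1),round(np.linalg.norm(a-b)*1e3,1))
print(o["time_s"],o["ee_pos"])
E
```

```text
170 [0.5611 0.4063 0.036 ] -0.8 16.5
180 [0.5604 0.3953 0.036 ] -0.8 16.6
190 [0.5596 0.3843 0.036 ] -0.8 16.8
200 [0.5589 0.373  0.036 ] -0.8 16.9
210 [0.5581 0.3617 0.036 ] -0.8 17.0
220 [0.5567 0.3502 0.036 ] -0.3 16.0
230 [0.5565 0.3384 0.036 ] -0.8 17.2
240 [0.5551 0.3266 0.036 ] -0.3 16.2
250 [0.5549 0.3145 0.036 ] -0.9 15.2
13.675 [0.55751156 0.36093114 0.25532031]
```

View pics/wrist10.png

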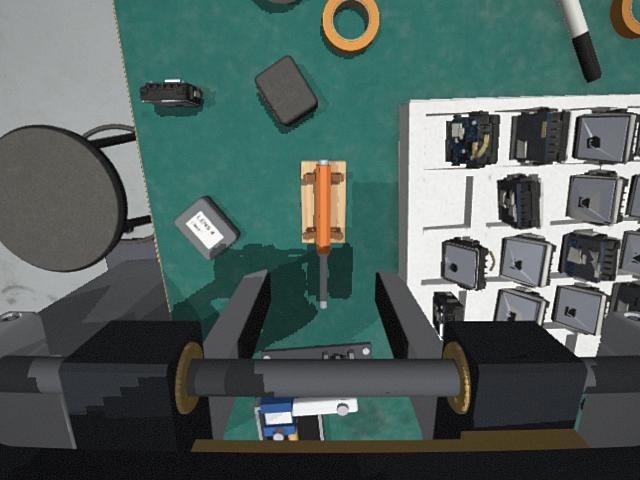

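View pics/scene10c.png

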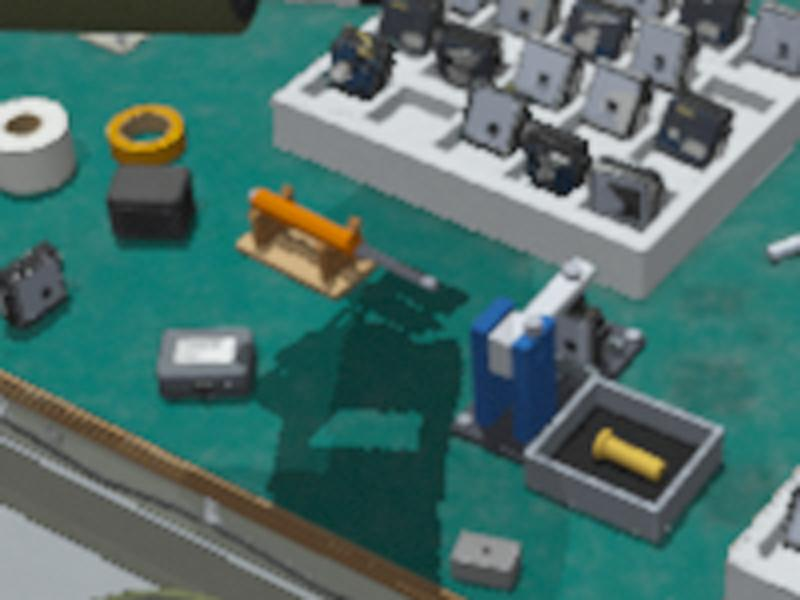

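View pics/side10c.png

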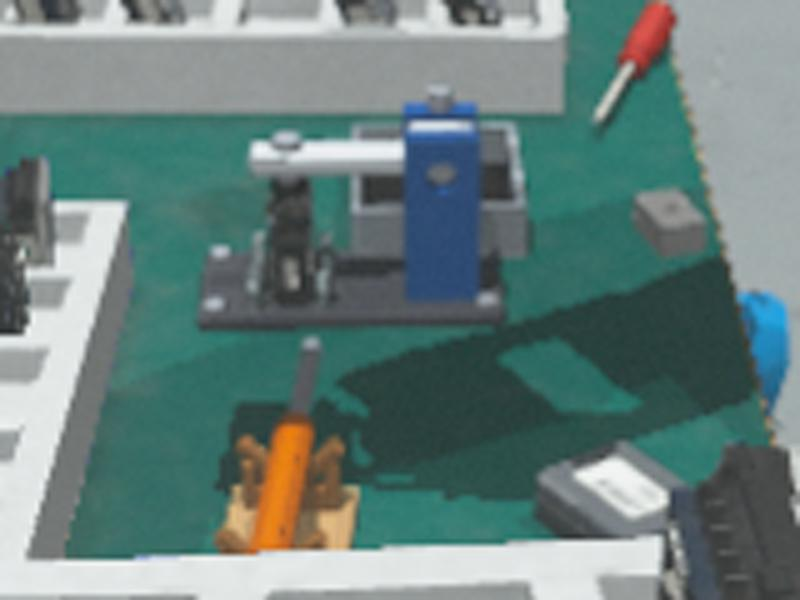

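The punch lies level in both notches within about 1 mm of where it started, the pin lies in the tray, and the bore is empty. The bystanders look unmoved, so I'm handing in.

```bash
python3 -c "
from station import hand_in
print(hand_in())"
```

```text
the job is handed in; nothing more can be done
None
```

The pin is out of the hinge and in the catch tray, the punch is back in both notches of its rest, and the job is handed in at about 14 s.

- **Driving:** I located the clamp and punch in the wrist pictures and checked them against the side camera. Then I gripped the punch by its handle, lined it up with the bore and drove the pin towards -y. The highest reading between moves was about 13 N.
- **Pin:** The last pictures show the bore empty and the pin lying in the tray. It first stood on its head there, then toppled flat inside. The gripper never came near it.
- **Punch:** It lies level in both V notches, within about 1 mm of where it started.
- **Other things:** The bystanders visible in the last views look unmoved. I judged this by eye and did not measure them. The arm was standing clear above the rest at the end.

No check failed. The one disagreement was triangulating the punch tip from the side and scene cameras, which came out about 2 to 4 mm from the expected position. The view just before insertion agreed to within about half a pixel.

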